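# Close a half-stoppered vial in the bench stoppering press

### The job

One glass vial standing on the bench among the beakers still has its brick-red stopper half out: stand it upright in the round nest of the stoppering press while the lever is still locked up, then swing the red catch fully aside, pull the black cross handle down until the stopper is fully home, and let the lever back up. Once the lever is fully up, swing the catch shut over its tail again, and only then take the vial out and stand it upright in the steel tray beside the two finished vials. Do not push on the stopper with the gripper, knock or tip any other glassware, or shift the timer.

Things in the scene. Friction and masses are not known exactly. Their poses are not given: they have to be found in the camera images.
- vial_mid (a point): the vial to be closed: clear glass, 36 mm diameter, 63 mm tall without its stopper, straight-sided from 2 to 43 mm up and then narrowing to a 20 mm neck and lip, a white dried cake in the bottom, about 70 g. The point is on its axis half-way up (31.5 mm above its underside); z points up along the axis. Hold it by the straight glass side
- stopper (a joint): how far that vial's brick-red rubber stopper stands out of its neck, in m: 0 = fully home (flange on the glass lip), about 0.007 to 0.009 at the start. Flange 19 mm diameter, 3.5 mm thick, so the vial is 66.5 mm tall when closed. Stiff friction fit: it takes about 22 N to push in and stays where it is left
- press: the stoppering press, fixed to the bench: a white base plate 270 x 100 mm, 14 mm high, with an upright white yoke 46 mm wide and 106 mm high that carries the lever. Origin on the bench under the lever's pivot; x points to the rear (towards the catch), -x to the front (towards the nest), y along the lever's hinge, z up. The pivot is 88 mm above the bench
- nest (a point): centre of the floor of the press's nest, a flared aluminium centring cup: floor 41 mm in diameter and 17 mm above the bench, the bore widening to 54 mm at its rim, 28 mm above the bench; 85 mm in front of the pivot. The vial stands here under the lever's pad
- lever (a joint): press lever angle in rad: 0 = fully up (7 degrees past the vertical, leaning to the rear), grows as the handle comes forward and down, about 1.69 when a stopper in the nest is fully home, mechanical stop at 1.72. A return spring lifts it back to 0 in about a second when let go; at the handle it takes about 3 N to hold down and about 12 N to drive the stopper home. It is blocked (moves less than 0.05) while the catch is shut
- handle (a point): centre of the black cross handle on the lever's end: a cylinder 22 mm in diameter, 60 mm long along the press's y, with crowned ends, on a 10 mm rod. In the press's frame it is at x = 0.2103*sin(a), y = 0, z = 0.088 + 0.2103*cos(a), a = 0.179 - lever: 295 mm above the bench when up, 100 mm when down. Pinched between its ends, it turns between the fingers as the lever swings
- catch (a joint): safety catch angle in rad: 0 = shut (its steel finger lies over the lever's tail and blocks the lever), 1.3 = fully aside (stop); turns counter-clockwise seen from above as it opens; light friction holds it where it is left. It starts within 0.1 of shut, and clears the tail beyond 0.5
- catch_peg (a point): centre of the grip of the red upright peg of the catch, 12 mm diameter; its top is 137.5 mm above the bench, the bar under it 101.5 mm, and this point 123 mm. It moves on a level circle of 38 mm radius about point catch_axis, on the rear side when shut
- catch_axis (a point): the catch's vertical turning axis, at the height of catch_peg: 112 mm behind the lever's pivot
- tray_in (a point): centre of the inner floor of the fixed stainless tray, 4 mm above the bench; the inside is 222 mm (its x) by 107 mm (its y), with rims 16 mm above the bench and 4 mm thick
- closed_vial_a_mid (a point): a finished vial in the tray, loose, same shape with the stopper home (36 mm diameter, 66.5 mm tall); the point is on its axis 31.5 mm above its underside
- closed_vial_b_mid (a point): the other finished vial in the tray, loose, same shape; the point is on its axis 31.5 mm above its underside
- beaker_100_mid (a point): empty glass beaker, 53 mm diameter, 68 mm tall, near the vial on the bench; centre, half-way up
- beaker_50_mid (a point): smaller empty glass beaker, 45 mm diameter, 58 mm tall, near the vial on the bench; centre, half-way up
- timer_mid (a point): white timer lying flat, 60 x 66 x 18 mm, on the bench in front of the press; centre
There are look-alikes about, which are no part of the job. Leave any yellow look-alike of the part that bears vial_mid alone. Leave any yellow look-alike of the part that bears closed_vial_a_mid alone.

How it is judged (in metres and radians):
On the way, in this order (a step that is already met when the one before it is completed fails the run):
1. the vial stands upright in the nest, let go, with the lever locked up (z of vial_mid in the frame of nest between 0.028 and 0.035 m and horizontal distance between vial_mid and nest below 0.005 m and angle between vial_mid's own z axis and vertical below 0.08 rad and contact force between the fingers and vial below 0.1 N and value of joint lever below 0.12 rad and value of joint catch below 0.3 rad), for 0.2 s.
2. the catch is swung aside, clear of the lever's tail (value of joint catch above 0.9 rad), for 0.1 s.
3. the lever is down with the vial in the nest and the stopper home (value of joint lever above 1.6 rad and value of joint stopper below 0.0015 m and horizontal distance between vial_mid and nest below 0.006 m), for 0.1 s.
4. the lever is up again and the catch shut over its tail, the vial still in the nest (value of joint lever below 0.12 rad and value of joint catch below 0.2 rad and horizontal distance between vial_mid and nest below 0.006 m), for 0.2 s.
At the end, for the whole second after the job is handed in: the vial stands upright (within 0.08 rad) on the tray's floor, inside its rims, with its stopper within 1.5 mm of home; the lever is fully up (under 0.12 rad) and the catch shut (under 0.2 rad); the two finished vials stand upright in the tray (value of joint stopper below 0.0015 m and value of joint lever below 0.12 rad and value of joint catch below 0.2 rad and x of vial_mid in the frame of tray_in between -0.095 and 0.095 m and y of vial_mid in the frame of tray_in between -0.038 and 0.038 m and z of vial_mid in the frame of tray_in between 0.028 and 0.035 m and angle between each of vial_mid, closed_vial_a_mid, closed_vial_b_mid's own z axis and vertical below 0.08 rad); the robot touches nothing.
It fails at once if the gripper pushes on the stopper (over 8 N) (contact force between the fingers and stopper above 8 N).
It fails at once if a finished vial is knocked (shifted over 25 mm or tipped) (distance of any of closed_vial_a_mid, closed_vial_b_mid from where it was at the start of the episode above 0.025 m).
It fails at once if a beaker is knocked (shifted over 25 mm or tipped) (distance of any of beaker_100_mid, beaker_50_mid from where it was at the start of the episode above 0.025 m).
It fails at once if the timer is shifted over 25 mm (distance of timer_mid from where it was at the start of the episode above 0.025 m).
It fails at once if the vial is tipped over (more than 0.6 rad) (angle between vial_mid's own z axis and vertical above 0.6 rad).
It also fails if it takes over 72 s, if anything falls off the work surface, if the arm or the gripper's body presses on something with over 40 N, if the wrist force passes 120 N, or if a joint passes its speed limit or range.

### The arm

A 6-joint arm with a two-finger parallel gripper is mounted at the origin on a cart in front of the work surface, level with it; the furniture and walls round the work are solid. World frame = base frame: x ahead of the robot, y to its left, z up, the work surface at z = 0. Lengths are in m, angles in degrees, forces in N, time in s.
With the tool pointing down it reaches from about 0.35 to 0.8 m from the base axis. Payload 7.3 kg.
Tool frame: the origin (TCP) lies midway between the tips of the shut fingers; the grasp point (between the pads) lies 19 mm behind it; z points along the fingers, y is the line along which they close (so a half turn about z gives the same grasp; the last joint's range is limited). The gripper opens to 85 mm and grips with 20 to 120 N. Pads are 22 mm wide; open, the fingers measure 114 mm over their backs; the gripper's body (76 mm by 85 mm) begins 54 mm behind the grasp point. The pads swing forward as they close: fully open they stand 13 mm farther back than shut.
Start: joints at [-8.365, 19.595, 87.324, -0, 73.075, -8.365], TCP at [0.525, 0, 0.231] pointing down, gripper open.
Joint ranges: [-145.02, 145.02], [-44.19, 115.74], [2.07, 154.8], [-57.11, 237.11], [16.16, 152.29], [-177.93, 177.93]. Speed limits (degrees/s): [147.25, 147.25, 180, 180, 180, 180].

### API

Orientations are given as a 3x3 rotation matrix whose columns are the frame's x, y, z axes.
In Python, from bench import get_obs, grab_frame, job_done gives the robot as it stands. The module is installed in compiled form; this text tells all that it offers.
- The arm moves only by the tool step_arm, never from a script. Its argument "moves" is a list of rows, each a list of 4 numbers: the shift along the tool's x, y, z in m, then the turn about the tool's z in degrees. In form: [[x, y, z, yaw], ...]. A call has 1 to 10 rows; each row is the pose to reach, as a shift and turn from the pose commanded when the call began, along the tool's axes at that moment; what a row does not reach only later rows make up. A row lasts 1/10 s, in which the tool goes at most 50 mm and 8.59 degrees, less where a joint would pass 70% of its speed; a pose out of reach is approached as far as the arm can. A call with a gripper value outside its range is refused whole. "gripper" is the opening, from 0 (shut) to 1 (fully open), set as the call begins (left out, the last holds). The fingers move at their own pace and stop on an object; "newtons" is the grip in N (left out, the last holds). Time passes only in rows, so rows that repeat a pose let the fingers close. It gives the time, the measured TCP pose, the force, the opening and the grip force at its end, in the units of the state.
- get_obs(): the state, without advancing time (a new reading comes with each control period).
- grab_frame(name): name is "scene" or "side" or "wrist"; returns a dict with "frame" (400x640x3 uint8, red, green, blue), "z_map" (400x640 float32, m along the optical axis (not along the pixel's ray), 0 where there is no reading), "K" (3x3 intrinsics, pixels), "view" (4x4, takes a point from world to camera coordinates). Camera axes: x right, y down, z forward; pixel columns grow to the right and rows downward; lengths in m; the calibration is good to about 2 mm. A picture is of the moment at which its call begins.
- job_done(): hands the job in; it is judged then, once.
The state is a dict: "clock": time; "q": joint angles; "qd": joint speeds; "effort": joint torques, N m; "position": TCP position; "eef_rot": TCP orientation; "ft_force": force on the tool from outside, world axes, zero at the start; "wrist_torque": the same for the moment, N m; "opening": opening from 0.0 (shut) to 1.0 (fully open); "gripper_force": force on a finger pad.
Only numpy, scipy, OpenCV 4.12 (cv2) and the standard library are available. Lean on these libraries where they do the work, as an engineer would, in place of code of your own. Each camera call takes 0.05 s, during which the arm holds its last target. There are 200 camera calls.

## Working session

There is one attempt and no reset: what is moved stays moved. The work goes in short steps, Python scripts to look and compute and a tool call to move; the robot and the scene stay as the last step left them, time stands still between calls to the robot, and variables do not carry over. Pictures are saved under pics/ and viewed, at most 10 in all, crops included, and the job is handed in when it is done.

Besides the shell and the picture viewer there is one more tool, called after "Emit:" as name(argument=value, ...) on one line, values as JSON. step_arm: Moves the arm, as the interface text tells. Its arguments: {"type":"object","properties":{"moves":{"type":"array"},"gripper":{"type":"number"},"newtons":{"type":"number"}},"required":["moves"]}

```bash
mkdir -p pics; cat > h.py <<'E'
import numpy as np,cv2
from bench import *
def save(n,fn):
    f=grab_frame(n); cv2.imwrite('pics/'+fn+'.png',f['frame'][:,:,::-1]); np.savez('pics/'+fn+'.npz',**f); return f
def load(fn): return dict(np.load('pics/'+fn+'.npz'))
def ray(f,u,v):
    T=np.linalg.inv(f['view']); d=T[:3,:3]@np.linalg.inv(f['K'])@[u,v,1.]; return T[:3,3],d
def onz(f,u,v,z):
    o,d=ray(f,u,v); return o+d*(z-o[2])/d[2]
def pt(f,u,v):
    o,d=ray(f,u,v); return o+d*f['z_map'][int(v),int(u)]
def proj(f,p):
    c=f['view'][:3,:3]@np.array(p)+f['view'][:3,3]; q=f['K']@c; return q[:2]/q[2]
E
python3 - <<'E'
from h import *
o=get_obs();print(o['clock'],o['position'],o['eef_rot'])
for n in ['scene','side','wrist']:
    f=save(n,n+'0'); T=np.linalg.inv(f['view']); print(n,T[:3,3].round(3),T[:3,2].round(3),f['K'][0,0])
E
```

```text
0.0 [5.24576166e-01 9.37697369e-05 2.30605409e-01] [[-2.26708786e-05  9.99998743e-01 -1.58557310e-03]
 [ 9.99999967e-01  2.30748099e-05  2.54736304e-04]
 [ 2.54772570e-04 -1.58556728e-03 -9.99998711e-01]]
scene [-0.394  0.579  0.93 ] [ 0.686 -0.442 -0.578] 429.6001185065123
side [ 0.203 -1.068  1.05 ] [ 0.189  0.774 -0.605] 500.76383018133924
wrist [0.525 0.07  0.374] [-0.002 -0.28  -0.96 ] 325.0436454937577
```

View pics/scene0.png

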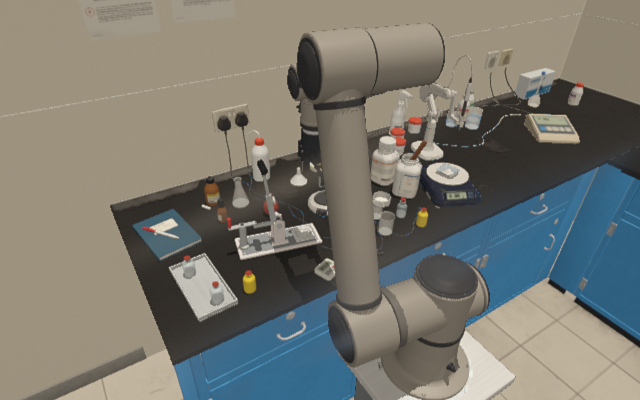

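View pics/side0.png

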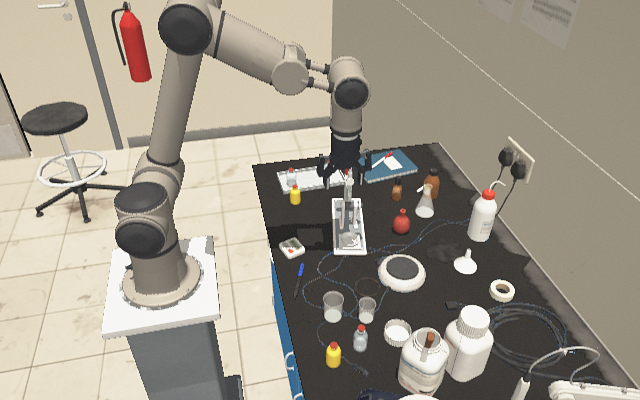

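View pics/wrist0.png

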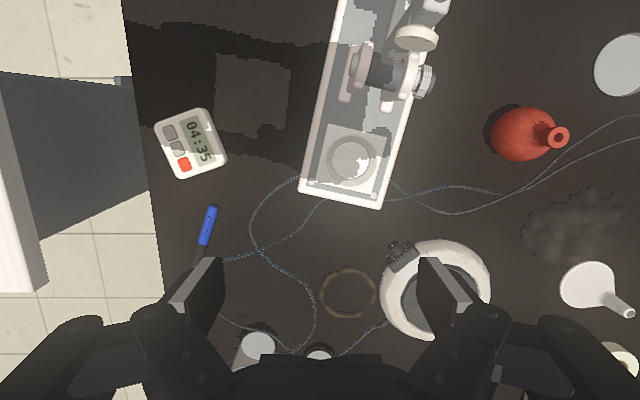

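```bash
python3 - <<'E'
from h import *
for n in ['scene0','side0','wrist0']:
    f=load(n); hsv=cv2.cvtColor(f['frame'],cv2.COLOR_RGB2HSV)
    m=(((hsv[...,0]<8)|(hsv[...,0]>172))&(hsv[...,1]>130)&(hsv[...,2]>60)).astype(np.uint8)
    k,l,s,c=cv2.connectedComponentsWithStats(m)
    print(n)
    for i in range(1,k):
        if s[i,4]>5: print(s[i],c[i].round(1),pt(f,*c[i]).round(3))
w=load('wrist0')
for u,v in [(299,193),(382,209)]: print(onz(w,u,v,.014).round(4))
print(onz(w,350,160,.028).round(4))
s=load('side0')
for u,v in [(333,296),(367,300)]: print(onz(s,u,v,.063).round(4))
a=cv2.resize(s['frame'][170:390,270:420],None,fx=2.6,fy=2.6,interpolation=2)
b=cv2.resize(load('scene0')['frame'][150:320,155:330],None,fx=2.3,fy=2.3,interpolation=2)
h=max(a.shape[0],b.shape[0]); 
P=lambda x:cv2.copyMakeBorder(x,0,h-x.shape[0],0,0,0)
cv2.imwrite('pics/c1.png',np.hstack([P(a),P(b)])[:,:,::-1]);print(a.shape,b.shape)
E
```

```text
scene0
[576  82   7   5  27] [579.2  84.4] [ 0.772 -1.868  0.116]
[409 117  13   8  85] [415.  120.3] [ 0.971 -0.858  0.055]
[391 128  15  18 173] [398.5 135.9] [ 0.893 -0.687  0.049]
[255 138   9   8  57] [258.8 141.3] [ 0.949 -0.022  0.17 ]
[400 198   7   4  16] [402.8 199.1] [ 0.475 -0.339  0.075]
[264 202   4  12  29] [265.3 207.7] [0.724 0.071 0.035]
[274 203   4   8  26] [275.8 206.6] [0.705 0.039 0.039]
[421 207   6   4  17] [423.6 208.5] [ 0.407 -0.375  0.064]
[227 217   5  11  36] [228.8 221.9] [0.601 0.25  0.126]
[143 227  12   5  30] [148.  228.9] [0.83  0.45  0.023]
[184 255   7   5  27] [186.6 257.1] [0.583 0.394 0.066]
[245 270   7   5  27] [248.  271.9] [0.437 0.267 0.066]
[213 282   5   5  21] [215.  283.8] [0.44  0.363 0.067]
side0
[ 120    9   32   73 1363] [134.5  47.3] [-0.212  2.118 -0.092]
[385 152   7   7  19] [387.8 154.8] [0.836 0.459 0.012]
[289 167   4   4  13] [290.5 168.8] [0.441 0.371 0.063]
[345 169   3   6  16] [346.  171.2] [0.603 0.235 0.12 ]
[293 185   4   3  10] [294.5 186. ] [0.434 0.26  0.069]
[482 189  13  11 112] [488.  194.2] [ 0.957 -0.04   0.168]
[393 209  17  25 292] [401.3 222.4] [0.726 0.028 0.047]
[289 250   4   3  10] [290.5 250.8] [0.373 0.013 0.015]
[358 324   7   8  43] [361.  327.3] [ 0.481 -0.344  0.07 ]
[330 341   8   7  41] [333.3 344.4] [ 0.405 -0.372  0.064]
wrist0
[ 491  107   79   54 3051] [526.6 134.1] [0.722 0.047 0.055]
[178 157  14  15 138] [184.2 163.9] [0.375 0.012 0.02 ]
[ 0.4998 -0.0225  0.014 ]
[ 0.5956 -0.0415  0.014 ]
[0.5558 0.0175 0.028 ]
[ 0.4411 -0.2274  0.063 ]
[ 0.5226 -0.26    0.063 ]
(572, 390, 3) (391, 402, 3)
```

View pics/c1.png

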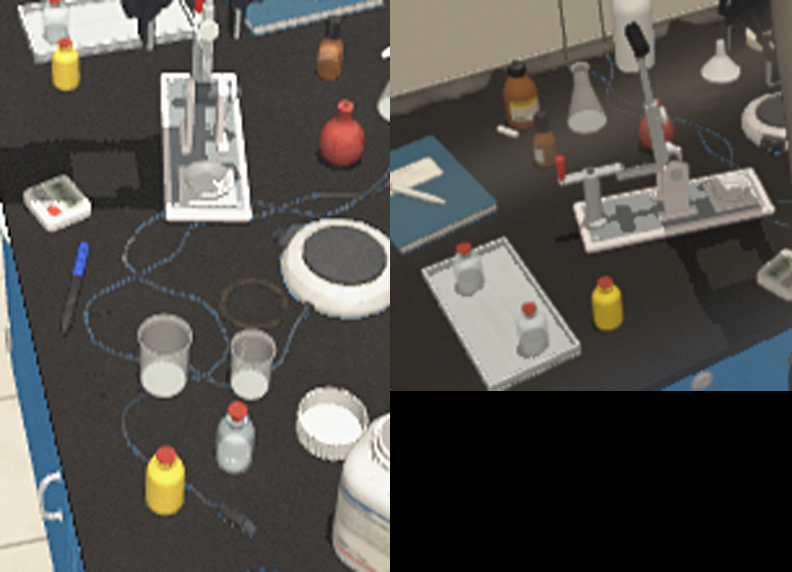

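The vial is the clear one with the red stopper at side (361,327), with the beakers at side (333,307) and (367,310). The press nest is at wrist (350,160), and the catch peg shows red at scene (229,222). The tray holds the two finished vials at scene (187,265) and (215,290). I'll hover over the vial next.

Emit:
step_arm(moves=[[-0.342,-0.046,0.01,30],[-0.342,-0.046,0.01,30],[-0.342,-0.046,0.01,30],[-0.342,-0.046,0.01,30],[-0.342,-0.046,0.01,30],[-0.342,-0.046,0.01,30],[-0.342,-0.046,0.01,30],[-0.342,-0.046,0.01,30],[-0.342,-0.046,0.01,30],[-0.342,-0.046,0.01,30]])

```text
clock: 1.15
position: [0.4791, -0.3408, 0.2211]
eef_rot: [[0.499, 0.866, -0.0], [0.866, -0.499, 0.001], [0.001, -0.001, -1.0]]
ft_force: [0.1, 1.0, -0.5]
opening: 1.001
gripper_force: 0.0
```

```bash
cat >> h.py <<'E'
def red(f,amin=5):
    hsv=cv2.cvtColor(f['frame'],cv2.COLOR_RGB2HSV)
    m=(((hsv[...,0]<8)|(hsv[...,0]>172))&(hsv[...,1]>130)&(hsv[...,2]>60)).astype(np.uint8)
    k,l,s,c=cv2.connectedComponentsWithStats(m)
    return [(s[i],c[i]) for i in range(1,k) if s[i,4]>amin]
def go(x,y,z,ang=None):
    "tool shift to world point; ang = wanted world direction of tool y, deg"
    o=get_obs(); R=np.array(o['eef_rot']); p=np.array(o['position'])
    a=np.degrees(np.arctan2(R[1,1],R[0,1])); yaw=0 if ang is None else (a-ang+90)%180-90
    print('at',p.round(4),'yang',round(a,2),'clock',o['clock'],'-> shift',(R.T@(np.array([x,y,z])-p)).round(4),'yaw',round(yaw,2))
E
python3 - <<'E'
from h import *
f=save('wrist','wrist1')
for s,c in red(f,30): print(s,c.round(1),pt(f,*c).round(4),onz(f,*c,.0745).round(4))
go(.479,-.342,.2)
E
```

```text
[315 183  20  19 280] [324.5 192.1] [ 0.4809 -0.346   0.0742] [ 0.4809 -0.346   0.0745]
[264 242  18  18 249] [272.6 250.8] [ 0.405  -0.3745  0.0658] [ 0.4082 -0.3718  0.0745]
at [ 0.4794 -0.3405  0.2214] yang -29.91 clock 1.2 -> shift [-0.0014  0.0004  0.0214] yaw 0
```

View pics/wrist1.png

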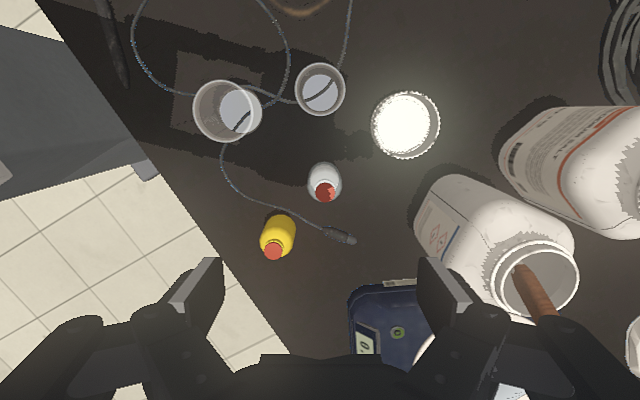

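The vial's stopper is at (324,192), with the beakers above it and the yellow look-alike at lower left. A large bottle stands to the right, so I'm checking finger clearance.

```bash
python3 - <<'E'
from h import *
f=load('wrist1'); o=get_obs(); R=np.array(o['eef_rot'])
T=np.linalg.inv(f['view']); v,u=np.mgrid[:270,:640]; z=f['z_map'][:270]
P=(np.linalg.inv(f['K'])@np.stack([u.ravel(),v.ravel(),np.ones(u.size)]))*z.ravel()
P=(T[:3,:3]@P).T+T[:3,3]; P=P[(z.ravel()>0)]
c=np.array([.4809,-.346]); d=(P[:,:2]-c)@R[:2,:2]
for h in [.02,.05,.08,.12]:
    q=d[(P[:,2]>h)&(P[:,2]<.17)&(np.hypot(*d.T)>.025)&(abs(d[:,0])<.045)]
    print(h,'y- ',q[q[:,1]<0,1].max(initial=-9).round(3),'y+',q[q[:,1]>0,1].min(initial=9).round(3))
q=f['frame'].copy()
go(.4809,-.346,.15,-30); go(.4809,-.346,.018,-30)
# glass side check from side cam: vial mid-line
s=load('side0'); print(proj(s,[.4809,-.346,.0]),proj(s,[.4809,-.346,.0745]))
E
```

```text
0.02 y-  -0.046 y+ 0.053
0.05 y-  -0.086 y+ 0.106
0.08 y-  -9.0 y+ 0.106
0.12 y-  -9.0 y+ 0.109
at [ 0.4794 -0.3405  0.2214] yang -29.91 clock 1.2 -> shift [-0.004   0.0041  0.0713] yaw 0.09
at [ 0.4794 -0.3405  0.2214] yang -29.91 clock 1.2 -> shift [-0.004   0.0041  0.2033] yaw 0.09
[359.80483596 345.81674022] [361.48351092 326.70019705]
```

Emit:
step_arm(moves=[[-0.004,0.004,0.04,0],[-0.004,0.004,0.08,0],[-0.004,0.004,0.12,0],[-0.004,0.004,0.14,0],[-0.004,0.004,0.16,0],[-0.004,0.004,0.18,0],[-0.004,0.004,0.195,0],[-0.004,0.004,0.203,0],[-0.004,0.004,0.203,0],[-0.004,0.004,0.203,0]], gripper=0.72, newtons=30)

```text
clock: 2.2
position: [0.4811, -0.3472, 0.0191]
eef_rot: [[0.499, 0.866, 0.001], [0.866, -0.499, -0.001], [-0.0, 0.001, -1.0]]
ft_force: [0.4, -0.3, 0.1]
opening: 0.724
gripper_force: 0.0
```

```bash
python3 - <<'E'
from h import *
go(.4809,-.346,.018,-30)
a=save('wrist','wrist2')
b=save('side','side2')
cv2.imwrite('pics/c2.png',np.vstack([cv2.resize(a['frame'][150:,160:480],(560,437)) ])[:,:,::-1])
E
```

```text
at [ 0.4811 -0.3472  0.0191] yang -29.95 clock 2.2 -> shift [ 0.0009 -0.0008  0.0011] yaw 0.05
```

View pics/c2.png

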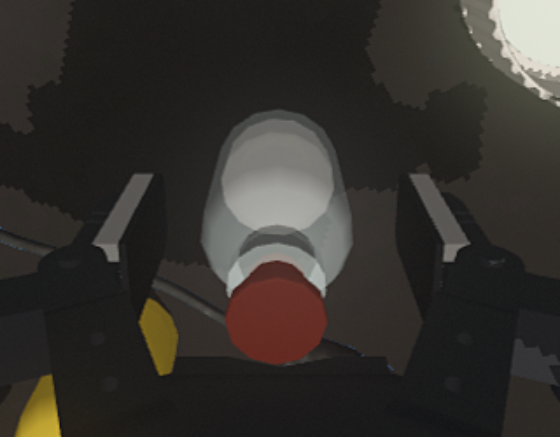

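The vial stands midway between the pads (stopper at crop (277,312)), so I'm closing the gripper.

Emit:
step_arm(moves=[[0,0,0,0],[0,0,0,0],[0,0,0,0],[0,0,0,0],[0,0,0,0],[0,0,0,0]], gripper=0.2, newtons=30)

```text
clock: 2.9
position: [0.4807, -0.3477, 0.0191]
eef_rot: [[0.5, 0.866, 0.001], [0.866, -0.5, -0.001], [-0.0, 0.001, -1.0]]
ft_force: [-1.1, 2.0, 5.4]
opening: 0.409
gripper_force: 29.9
```

```bash
python3 - <<'E'
from h import *
# nest refinement from wrist0: press corners and bright cup edges
go(.4809,-.346,.17,-30)
go(.45,-.15,.17,15)
E
```

```text
at [ 0.4807 -0.3477  0.0191] yang -30.0 clock 2.9 -> shift [ 0.0015 -0.0005 -0.1509] yaw -0.0
at [ 0.4807 -0.3477  0.0191] yang -30.0 clock 2.9 -> shift [ 0.1558 -0.1253 -0.1511] yaw -45.0
```

Emit:
step_arm(moves=[[0,0,-0.02,0],[0,0,-0.06,0],[0,0,-0.11,0],[0.03,-0.01,-0.15,-3],[0.07,-0.023,-0.18,-8],[0.12,-0.04,-0.21,-14],[0.17,-0.055,-0.231,-19],[0.22,-0.072,-0.231,-19],[0.27,-0.088,-0.231,-19],[0.27,-0.088,-0.231,-19]])

```text
clock: 3.9
position: [0.5395, -0.0659, 0.2497]
eef_rot: [[0.188, 0.982, 0.001], [0.982, -0.188, 0.001], [0.001, 0.001, -1.0]]
ft_force: [-0.7, 0.2, -1.1]
opening: 0.411
gripper_force: 30.2
```

```bash
python3 - <<'E'
from h import *
go(.556,.0175,.1)
f=save('wrist','wrist3')
cv2.imwrite('pics/c3.png',f['frame'][:,:,::-1])
E
```

```text
at [ 0.5395 -0.0659  0.2497] yang -10.84 clock 3.9 -> shift [0.0848 0.0005 0.1498] yaw 0
```

View pics/c3.png

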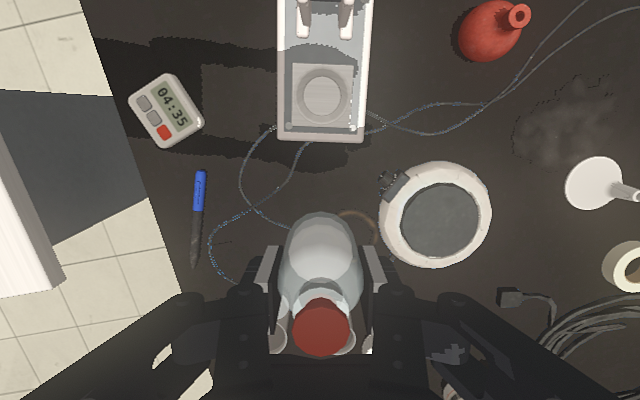

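Nest cup rim is centred near (323,97), and the vial is held upright (stopper at (321,328)). I'm fitting the cup.

```bash
python3 - <<'E'
from h import *
f=load('wrist3'); T=np.linalg.inv(f['view'])
def cloud(u0,u1,v0,v1):
    v,u=np.mgrid[v0:v1,u0:u1]; z=f['z_map'][v0:v1,u0:u1]
    P=(np.linalg.inv(f['K'])@np.stack([u.ravel(),v.ravel(),np.ones(u.size)]))*z.ravel()
    return (T[:3,:3]@P).T+T[:3,3]
P=cloud(285,362,55,135); print(np.histogram(P[:,2],bins=np.arange(.008,.036,.002)))
for lo,hi in [(.025,.031),(.0155,.0185)]:
    q=P[(P[:,2]>lo)&(P[:,2]<hi)]; q=q[np.hypot(*(q[:,:2]-[.556,.0175]).T)<.035]
    (c,s,_)=cv2.minAreaRect(q[:,:2].astype(np.float32)*1000); (e,r)=cv2.minEnclosingCircle(q[:,:2].astype(np.float32)*1000); print(len(q),q[:,2].mean(),c,s,e,r)
P=cloud(230,420,0,160); q=P[(P[:,2]>.0115)&(P[:,2]<.0165)][:,:2].astype(np.float32)*1000
print(cv2.minAreaRect(q)); print(cv2.boxPoints(cv2.minAreaRect(q)))
g=cv2.resize(cv2.cvtColor(f['frame'][60:135,285:362],cv2.COLOR_RGB2GRAY),None,fx=4,fy=4,interpolation=2)
for p2 in(40,):
  h=cv2.HoughCircles(cv2.GaussianBlur(g,(5,5),0),cv2.HOUGH_GRADIENT,1,10,param1=80,param2=25,minRadius=60,maxRadius=150)
  if h is not None:
    for a,b,r in h[0][:5]:
        u,v=285+a/4,60+b/4; print(u,v,r/4,onz(f,u,v,.028).round(4),onz(f,u,v,.017).round(4))
E
```

```text
(array([   0,    0,  307, 1974, 1951,  469,  161,  229,  234,  421,  379,
         12,    0]), array([0.008, 0.01 , 0.012, 0.014, 0.016, 0.018, 0.02 , 0.022, 0.024,
       0.026, 0.028, 0.03 , 0.032, 0.034]))
927 0.027618739389647318 (557.1539306640625, 16.09827995300293) (59.68629455566406, 59.934879302978516) (556.9246826171875, 15.828889846801758) 30.33011817932129
1588 0.017173810085358107 (555.6082153320312, 17.38583755493164) (69.11548614501953, 69.10502624511719) (556.0386352539062, 17.52277374267578) 34.970794677734375
((562.0227661132812, 38.42236328125), (145.93138122558594, 99.43717956542969), 76.93707275390625)
[[497.09897  -21.417702]
 [593.963    -43.8926  ]
 [626.94653   98.26243 ]
 [530.0825   120.73733 ]]
321.875 94.625 18.025 [0.5571 0.0167 0.028 ] [0.5572 0.0172 0.017 ]
324.375 96.125 20.675 [0.5594 0.0148 0.028 ] [0.5596 0.0151 0.017 ]
320.875 98.875 16.1 [0.5552 0.0127 0.028 ] [0.5553 0.013  0.017 ]
322.625 92.125 15.525 [0.5583 0.0191 0.028 ] [0.5585 0.0196 0.017 ]
```

Emit:
step_arm(moves=[[0,0,0.05,8.5],[0,0,0.07,17],[0,0,0.07,25.5],[0,0,0.07,34],[0,0,0.07,42.5],[0,0,0.07,51],[0,0,0.07,59.5],[0,0,0.07,68],[0,0,0.07,76.5],[0,0,0.07,85]])

```text
clock: 4.95
position: [0.539, -0.0699, 0.179]
eef_rot: [[0.994, -0.111, -0.001], [-0.111, -0.994, 0.0], [-0.001, -0.0, -1.0]]
ft_force: [-0.6, 0.5, -0.4]
opening: 0.413
gripper_force: 30.2
```

Emit:
step_arm(moves=[[0,0,0,8.5],[0,0,0,17],[0,0,0,25.5],[0,0,0,34],[0,0,0,42.5],[0,0,0,51],[0,0,0,59.5],[0,0,0,68],[0,0,0,69],[0,0,0,69]])

```text
clock: 5.95
position: [0.5391, -0.0699, 0.1791]
eef_rot: [[0.262, -0.965, -0.0], [-0.965, -0.262, 0.0], [-0.0, 0.0, -1.0]]
ft_force: [0.5, -0.1, -0.7]
opening: 0.41
gripper_force: 30.2
```

```bash
python3 - <<'E'
from h import *
o=get_obs();print(np.round(o['q'],1))
f=save('wrist','wrist4'); R=np.array(o['eef_rot']);p=np.array(o['position'])
for s,c in red(f,200):
    P=onz(f,*c,p[2]+.0555); print(s,c,(R.T@(P-p)).round(4), (R.T@(pt(f,*c)-p)).round(4))
go(.5566,.0176,.10); go(.5566,.0176,.0355)
E
```

```text
[-15.5  24.2  88.9  -0.   66.9 149.4]
[  43  219   89   68 3791] [ 90.08572936 251.81403324] [ 0.0311 -0.0668 -0.0555] [-0.0516 -0.2058  0.1254]
[ 292  310   58   47 1910] [321.59162304 333.89267016] [ 0.0028  0.001  -0.0555] [ 0.0018  0.001  -0.0542]
at [ 0.5392 -0.0698  0.1792] yang -164.82 clock 6.0 -> shift [-0.0798 -0.0397  0.0792] yaw 0
at [ 0.5392 -0.0698  0.1792] yang -164.82 clock 6.0 -> shift [-0.0797 -0.0397  0.1437] yaw 0
```

Emit:
step_arm(moves=[[-0.02,-0.01,0.02,0],[-0.055,-0.028,0.05,0],[-0.08,-0.0406,0.08,0],[-0.08,-0.0406,0.1,0],[-0.08,-0.0406,0.112,0],[-0.08,-0.0406,0.112,0],[-0.08,-0.0406,0.112,0]])

```text
clock: 6.7
position: [0.5583, 0.0175, 0.068]
eef_rot: [[0.259, -0.966, 0.001], [-0.966, -0.259, -0.0], [0.0, -0.001, -1.0]]
ft_force: [0.4, -0.6, -0.2]
opening: 0.411
gripper_force: 30.2
```

```bash
python3 - <<'E'
from h import *
go(.5574,.0182,.0362)
f=save('side','s5'); g=save('wrist','w5'); k=save('scene','sc5')
a=cv2.resize(f['frame'][150:260,290:420],None,fx=3,fy=3,interpolation=2); b=cv2.resize(g['frame'][70:,130:510],(400,347))
cv2.imwrite('pics/c5.png',np.hstack([cv2.copyMakeBorder(a,0,347-a.shape[0],0,0,0) if a.shape[0]<347 else a,b])[:,:,::-1])
E
```

```text
at [0.5583 0.0175 0.068 ] yang -165.01 clock 6.7 -> shift [-0.0009  0.0007  0.0318] yaw 0
```

View pics/c5.png

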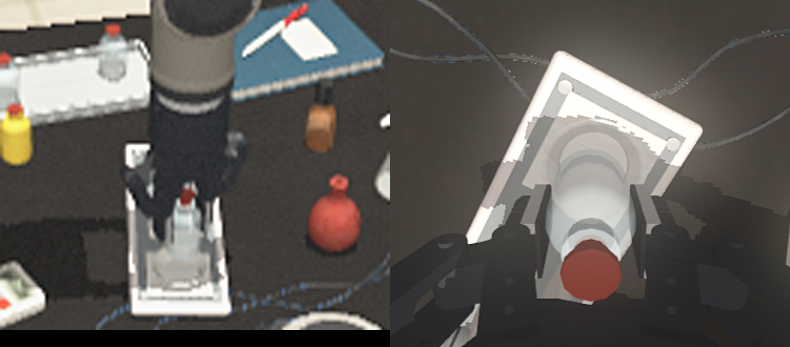

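The vial hangs directly over the cup (rim at right-panel (593,160)), so I'm lowering it.

Emit:
step_arm(moves=[[-0.001,0.0005,0.008,0],[-0.001,0.0005,0.014,0],[-0.001,0.0005,0.02,0],[-0.001,0.0005,0.025,0],[-0.001,0.0005,0.028,0],[-0.001,0.0005,0.03,0],[-0.001,0.0005,0.031,0],[-0.001,0.0005,0.0315,0],[-0.001,0.0005,0.0315,0]])

```text
clock: 7.75
position: [0.5571, 0.019, 0.0361]
eef_rot: [[0.259, -0.966, 0.0], [-0.966, -0.259, -0.0], [0.0, -0.0, -1.0]]
ft_force: [-1.5, 0.3, 2.2]
opening: 0.413
gripper_force: 30.5
```

Emit:
step_arm(moves=[[0,0,0,0],[0,0,0,0],[0,0,0,0],[0,0,0,0]], gripper=0.62)

```text
clock: 8.15
position: [0.5571, 0.019, 0.0358]
eef_rot: [[0.259, -0.966, 0.0], [-0.966, -0.259, -0.0], [0.0, -0.0, -1.0]]
ft_force: [0.4, 0.6, 0.1]
opening: 0.617
gripper_force: 0.0
```

```bash
python3 - <<'E'
from h import *
o=get_obs(); print(o['opening'],o['gripper_force'],o['position'])
f=save('wrist','w6')
for s,c in red(f,200): print(s,c,onz(f,*c,.0915).round(4),pt(f,*c).round(4))
E
```

```text
0.6171547726197858 0.0 [0.55711592 0.0190014  0.03581442]
[   0  168   36   93 2316] [ 14.14680484 214.02849741] [ 6.511e-01 -2.000e-04  9.150e-02] [0.7075 0.0367 0.0267]
[619 300  21  24 432] [629.9837963  312.00925926] [ 0.4667 -0.0166  0.0915] [0.3758 0.0113 0.0182]
[ 292  316   57   41 1700] [319.38529412 335.96647059] [0.5574 0.0167 0.0915] [0.5575 0.0164 0.092 ]
```

Emit:
step_arm(moves=[[0,0,-0.02,0],[0,0,-0.06,0],[0,0,-0.11,0],[0,0,-0.16,0],[0,0,-0.21,0],[0,0,-0.26,-8],[0,0,-0.31,-16],[-0.04,-0.02,-0.314,-24],[-0.085,-0.042,-0.314,-32],[-0.13,-0.064,-0.314,-40]])

```text
clock: 9.2
position: [0.5854, 0.1621, 0.3506]
eef_rot: [[0.822, -0.57, 0.002], [-0.57, -0.822, 0.0], [0.001, -0.001, -1.0]]
ft_force: [1.7, -0.5, 0.6]
opening: 0.617
gripper_force: 0.0
```

```bash
python3 - <<'E'
from h import *
f=save('side','s6'); g=save('scene','sc6')
for n,F in (('side',f),('scene',g)):
    print(n,[(s.tolist(),c.round(1).tolist(),pt(F,*c).round(3).tolist()) for s,c in red(F) if 300<c[0]<420 and 140<c[1]<200 or 215<c[0]<240 and 205<c[1]<240])
print(get_obs()['ft_force']); go(.602,.2425,.30,-12)
E
```

```text
side [([385, 152, 7, 7, 19], [387.8, 154.8], [0.839, 0.464, 0.008]), ([325, 158, 5, 3, 14], [327.1, 159.1], [0.58, 0.398, 0.067]), ([345, 164, 4, 11, 34], [346.3, 169.0], [0.608, 0.25, 0.118])]
scene [([227, 218, 4, 10, 34], [228.6, 222.1], [0.6, 0.25, 0.126])]
[ 0.32597267 -0.52202896 -0.36060013]
at [0.585  0.1666 0.3489] yang -124.43 clock 9.3 -> shift [-0.0288 -0.0721  0.0491] yaw 67.57
```

Emit:
step_arm(moves=[[-0.015,-0.035,0,-8.5],[-0.03,-0.072,0,-17],[-0.03,-0.072,0,-25.5],[-0.03,-0.072,0,-34],[-0.03,-0.072,0,-42.5],[-0.03,-0.072,0,-51],[-0.03,-0.072,0,-59.5],[-0.03,-0.072,0,-68],[-0.03,-0.072,0,-76.5],[-0.03,-0.072,0,-85]])

```text
clock: 10.3
position: [0.6019, 0.2366, 0.3497]
eef_rot: [[0.639, 0.769, -0.0], [0.769, -0.639, -0.0], [-0.0, 0.0, -1.0]]
ft_force: [0.7, -0.1, -0.5]
opening: 0.622
gripper_force: 0.0
```

Emit:
step_arm(moves=[[0,0,0.01,-8.5],[0,0,0.02,-17],[0,0,0.03,-25.5],[0,0,0.04,-27.4],[0,0,0.05,-27.4],[0,0,0.05,-27.4]])

```text
clock: 10.9
position: [0.6014, 0.2367, 0.2981]
eef_rot: [[0.22, 0.976, -0.003], [0.976, -0.22, -0.001], [-0.002, -0.003, -1.0]]
ft_force: [0.2, 0.6, 0.0]
opening: 0.618
gripper_force: 0.0
```

```bash
python3 - <<'E'
from h import *
f=save('wrist','w7')
for s,c in red(f,20): print(s,c.round(1),onz(f,*c,.1375).round(4),onz(f,*c,.123).round(4),pt(f,*c).round(4))
go(.602,.2425,.108,-12)
E
```

```text
[259  20  17  19 253] [267.4  28.9] [0.587  0.3773 0.1375] [0.5855 0.3808 0.123 ] [0.5804 0.3931 0.071 ]
[143  85  17  17 227] [151.   92.7] [0.4729 0.3509 0.1375] [0.466  0.3531 0.123 ] [0.442  0.3607 0.0725]
[320 164  11  16 143] [324.9 171.7] [0.6079 0.2479 0.1375] [0.6075 0.2452 0.123 ] [0.6079 0.248  0.1379]
[170 170  16  16 185] [178.  177.2] [0.4703 0.2734 0.1375] [0.4633 0.2718 0.123 ] [0.4365 0.266  0.0674]
[ 422  256   44   48 1433] [444.7 277.8] [0.7056 0.1112 0.1375] [0.7099 0.1019 0.123 ] [0.7302 0.0573 0.0534]
[318 343   4   9  22] [319.8 347.2] [0.5595 0.0549 0.1375] [0.5567 0.0429 0.123 ] [0.551  0.0178 0.0926]
at [0.6017 0.2368 0.2991] yang -12.69 clock 10.95 -> shift [ 0.0057 -0.0007  0.1911] yaw -0.69
```

View pics/w7.png

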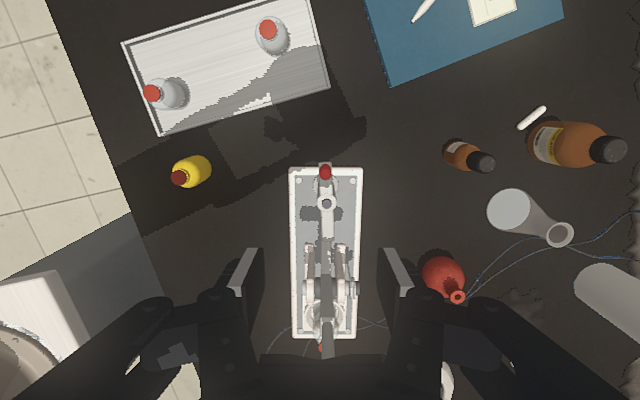

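Peg top is at (325,168), straight ahead of the catch axis ring (326,203). I'm descending around it.

Emit:
step_arm(moves=[[0.0108,0.0037,0.03,0],[0.0108,0.0037,0.07,0],[0.0108,0.0037,0.11,0],[0.0108,0.0037,0.14,0],[0.0108,0.0037,0.165,0],[0.0108,0.0037,0.18,0],[0.0108,0.0037,0.19,0],[0.0108,0.0037,0.19,0],[0.0108,0.0037,0.19,0]], gripper=0.42)

```text
clock: 11.85
position: [0.6085, 0.247, 0.1109]
eef_rot: [[0.218, 0.976, 0.002], [0.976, -0.218, 0.0], [0.001, 0.002, -1.0]]
ft_force: [-0.4, -0.2, 0.7]
opening: 0.417
gripper_force: 0.0
```

```bash
python3 - <<'E'
from h import *
f=save('wrist','w8'); o=get_obs(); R=np.array(o['eef_rot']);p=np.array(o['position'])
print(p,o['ft_force'])
for s,c in red(f,400): print(s,c.round(1),pt(f,*c).round(4), (R.T@(onz(f,*c,.13)-p)).round(4))
E
```

```text
[0.60866687 0.24710014 0.11120668] [ 0.01986974 -0.30563931 -0.75901643]
[ 31 242  33  28 705] [ 47.2 255.5] [0.4381 0.2666 0.0678] [ 0.0113 -0.1138 -0.019 ]
[ 306  247   28   55 1224] [319.  275.6] [0.6088 0.2511 0.1337] [ 0.0019 -0.0007 -0.0188]
```

View pics/w8.png

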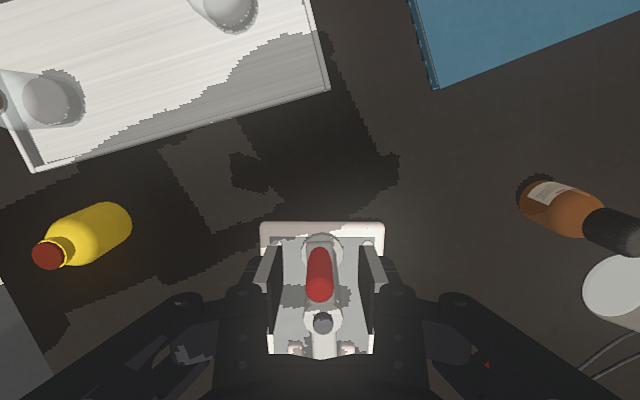

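The peg sits between the pads at (319,275). Gripping it, then swinging the catch.

Emit:
step_arm(moves=[[0,0,0.002,0],[0,0,0.002,0],[0,0,0.002,0],[0,0,0.002,0],[0,0,0.002,0]], gripper=0, newtons=25)

```text
clock: 12.4
position: [0.6082, 0.2471, 0.1085]
eef_rot: [[0.218, 0.976, 0.001], [0.976, -0.218, 0.0], [0.001, 0.001, -1.0]]
ft_force: [-0.7, 0.1, 4.6]
opening: 0.126
gripper_force: 26.3
```

Emit:
step_arm(moves=[[-0.0003,-0.0047,0,-7.2],[-0.0012,-0.0094,0,-14.3],[-0.0027,-0.0139,0,-21.5],[-0.0047,-0.0182,0,-28.6],[-0.0072,-0.0222,0,-35.8],[-0.0102,-0.0259,0,-43],[-0.0136,-0.0292,0,-50.1],[-0.0175,-0.032,0,-57.3],[-0.0216,-0.0343,0,-64.5],[-0.026,-0.0361,0,-71.6]])

```text
clock: 13.4
position: [0.5679, 0.2283, 0.1084]
eef_rot: [[-0.86, 0.511, 0.002], [0.511, 0.86, -0.001], [-0.003, 0.0, -1.0]]
ft_force: [2.9, -4.9, 2.8]
opening: 0.123
gripper_force: 25.9
```

Emit:
step_arm(moves=[[0,0,0,0],[0,0,0,0]])

```text
clock: 13.6
position: [0.5679, 0.2283, 0.1084]
eef_rot: [[-0.856, 0.517, 0.002], [0.517, 0.856, -0.001], [-0.002, -0.0, -1.0]]
ft_force: [2.6, -5.9, 3.8]
opening: 0.127
gripper_force: 26.2
```

Emit:
step_arm(moves=[[0,0,0,0],[0,0,0,0],[0,0,0,0],[0,0,-0.03,0],[0,0,-0.07,0],[0,0,-0.12,0],[0,0,-0.17,0],[0,0,-0.22,0],[0,0,-0.26,8],[0,0,-0.28,16]], gripper=0.5)

```text
clock: 14.6
position: [0.5671, 0.2298, 0.3923]
eef_rot: [[-0.678, 0.735, 0.006], [0.735, 0.678, 0.002], [-0.003, 0.006, -1.0]]
ft_force: [-0.4, 0.3, -0.4]
opening: 0.501
gripper_force: 0.0
```

```bash
python3 - <<'E'
from h import *
go(.5833,.1356,.385,-12.4)
E
```

```text
at [0.5671 0.2298 0.3923] yang 42.68 clock 14.6 -> shift [-0.0802 -0.0521  0.0072] yaw 55.08
```

Emit:
step_arm(moves=[[-0.03,-0.02,0,8],[-0.06,-0.04,0,16],[-0.08,-0.052,0,24],[-0.08,-0.052,0,32],[-0.08,-0.052,0,40],[-0.08,-0.052,0,48],[-0.08,-0.052,0,55],[-0.08,-0.052,0,55],[-0.08,-0.052,0,55]], gripper=1)

```text
clock: 15.5
position: [0.5834, 0.1357, 0.3876]
eef_rot: [[0.205, 0.979, -0.0], [0.979, -0.205, 0.0], [-0.0, -0.0, -1.0]]
ft_force: [-0.5, 0.6, -0.1]
opening: 0.998
gripper_force: 0.0
```

```bash
python3 - <<'E'
from h import *
f=save('wrist','w9'); T=np.linalg.inv(f['view']); o=get_obs(); print(o['position'])
v,u=np.mgrid[:400,:640]; z=f['z_map']
P=(np.linalg.inv(f['K'])@np.stack([u.ravel(),v.ravel(),np.ones(u.size)]))*z.ravel()
P=(T[:3,:3]@P).T+T[:3,3]
m=(z.ravel()>0)&(P[:,2]>.278)&(P[:,2]<.312)&(np.hypot(*(P[:,:2]-[.583,.136]).T)<.06)
q=P[m]; print(m.sum(),q.mean(0).round(4),q[:,2].max(),u.ravel()[m].min(),u.ravel()[m].max(),v.ravel()[m].min(),v.ravel()[m].max())
t=q[q[:,2]>q[:,2].max()-.006]; print(t.mean(0).round(4),cv2.minAreaRect((q[:,:2]*1000).astype(np.float32)),cv2.minAreaRect((t[:,:2]*1000).astype(np.float32)))
for s,c in red(f,15): print(s,c.round(1),onz(f,*c,.1375).round(4),pt(f,*c).round(4))
go(.5833,.1356,.276,-12.4)
E
```

```text
[0.58341666 0.13559567 0.38767124]
2216 [0.5849 0.1382 0.3037] 0.3082790466041013 282 361 190 220
[0.5845 0.1366 0.3051] ((584.1434326171875, 135.84716796875), (22.690475463867188, 58.76107406616211), 76.92713165283203) ((584.6838989257812, 136.07015991210938), (17.99469757080078, 57.254791259765625), 77.20536804199219)
[166   1  14  15 172] [172.6   8.1] [0.4637 0.3377 0.1375] [0.4406 0.3607 0.0697]
[187  81  14  14 146] [193.4  87.5] [0.4606 0.2563 0.1375] [0.4355 0.2658 0.0657]
[286  89  11  11  95] [291.2  94.1] [0.5681 0.2266 0.1375] [0.5682 0.2265 0.1387]
[ 407  175   37   35 1022] [425.2 192.6] [0.7052 0.0788 0.1375] [0.7265 0.054  0.0597]
[633 231   7  20  95] [636.8 241. ] [ 0.9678 -0.0424  0.1375] [ 0.9495 -0.0302  0.1569]
[314 240  12  11  98] [319.7 245.3] [0.5618 0.036  0.1375] [0.5577 0.0168 0.0925]
[212 247   9   8  47] [215.7 250.7] [0.4261 0.0563 0.1375] [0.374  0.0114 0.018 ]
at [0.5834 0.1356 0.3877] yang -11.83 clock 15.55 -> shift [-0.000e+00 -1.000e-04  1.117e-01] yaw 0.57
```

View pics/w9.png

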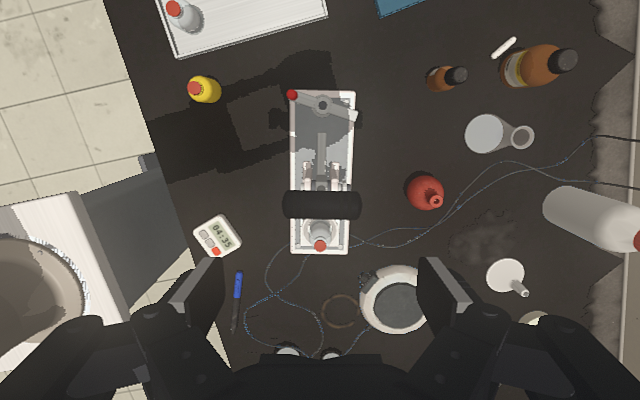

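The catch now lies aside (peg at (291,94)) and the handle is straight below at (321,205). Descending to pinch its ends.

Emit:
step_arm(moves=[[0.0004,0.0008,0.03,0.8],[0.0004,0.0008,0.06,0.8],[0.0004,0.0008,0.085,0.8],[0.0004,0.0008,0.105,0.8],[0.0004,0.0008,0.116,0.8],[0.0004,0.0008,0.116,0.8],[0.0004,0.0008,0.116,0.8]])

```text
clock: 16.25
position: [0.5848, 0.1357, 0.2728]
eef_rot: [[0.221, 0.975, 0.001], [0.975, -0.221, 0.0], [0.0, 0.001, -1.0]]
ft_force: [0.5, -0.0, 0.6]
opening: 0.997
gripper_force: 0.0
```

Emit:
step_arm(moves=[[0,0,0,0],[0,0,0,0],[0,0,0,0],[0,0,0,0],[0,0,0,0]], gripper=0.3, newtons=60)

```text
clock: 16.75
position: [0.5845, 0.1359, 0.2736]
eef_rot: [[0.221, 0.975, 0.002], [0.975, -0.221, 0.001], [0.001, 0.002, -1.0]]
ft_force: [-2.0, 0.5, 6.0]
opening: 0.676
gripper_force: 63.3
```

```bash
python3 - <<'E'
from h import *
o=get_obs(); print(o['position'],o['ft_force'],o['opening'],o['gripper_force'])
a=lambda L:.179-L
for L in np.linspace(0,1.71,20): print(round(L,2),round(.2103*(np.sin(a(L))-np.sin(.179)),4),round(-.2103*(np.cos(a(L))-np.cos(.179)),4))
E
```

```text
[0.58449026 0.13592769 0.27360437] [-1.97738182  0.47794809  6.03727988] 0.6756365358228839 63.34710390307009
0.0 0.0 -0.0
0.09 -0.0188 -0.0025
0.18 -0.0377 -0.0034
0.27 -0.0566 -0.0025
0.36 -0.0753 0.0001
0.45 -0.0937 0.0043
0.54 -0.1117 0.0102
0.63 -0.1291 0.0177
0.72 -0.1457 0.0267
0.81 -0.1615 0.0371
0.9 -0.1763 0.049
0.99 -0.1899 0.0621
1.08 -0.2023 0.0764
1.17 -0.2134 0.0917
1.26 -0.223 0.108
1.35 -0.2312 0.1251
1.44 -0.2377 0.1428
1.53 -0.2427 0.1611
1.62 -0.246 0.1797
1.71 -0.2476 0.1986
```

Emit:
step_arm(moves=[[-0.0188,0,-0.0025,0],[-0.0377,0,-0.0034,0],[-0.0566,0,-0.0025,0],[-0.0753,0,0.0001,0],[-0.0937,0,0.0043,0],[-0.1117,0,0.0102,0],[-0.1291,0,0.0177,0],[-0.1457,0,0.0267,0],[-0.1615,0,0.0371,0],[-0.1763,0,0.049,0]])

```text
clock: 17.75
position: [0.5446, -0.0368, 0.2242]
eef_rot: [[0.221, 0.975, 0.001], [0.975, -0.221, -0.0], [0.0, 0.001, -1.0]]
ft_force: [-5.1, 1.9, 4.7]
opening: 0.682
gripper_force: 64.2
```

```bash
python3 - <<'E'
from h import *
o=get_obs(); print(o['position'],o['ft_force'],o['opening'],o['gripper_force'])
f=save('side','s10')
for s,c in red(f): 
    if 300<c[0]<420: print(s,c.round(1),pt(f,*c).round(3))
P=np.array([.5842,.1358]); d=np.array([.218,.976]); piv=P-.0374*d
r=(np.array(o['position'][:2])-piv)@d; print('r,z',r,o['position'][2]+.0214-.088, 'L',.179-np.arctan2(r,o['position'][2]+.0214-.088))
E
```

```text
[ 0.54461888 -0.03681928  0.22424281] [-5.07780029  1.850312    4.650743  ] 0.6818722418747535 64.23675916157663
[385 152   7   7  19] [387.8 154.8] [0.837 0.46  0.011]
[325 158   5   3  14] [327.1 159.1] [0.58  0.399 0.067]
[335 171   3   8  16] [336.4 174.6] [0.565 0.214 0.126]
[393 209  17  25 291] [401.2 222.4] [0.728 0.033 0.043]
[348 221   6   5  20] [350.4 223. ] [0.556 0.014 0.089]
[330 341   8   7  43] [333.4 344.3] [ 0.404 -0.374  0.066]
r,z -0.13970135951221807 0.15764281394344928 L 0.9041322165837571
```

Emit:
step_arm(moves=[[-0.0136,0,0.0131,0],[-0.026,0,0.0274,0],[-0.0371,0,0.0427,0],[-0.0467,0,0.059,0],[-0.0549,0,0.0761,0],[-0.0614,0,0.0938,0],[-0.065,0,0.1062,0],[-0.0677,0,0.1182,0],[-0.0697,0,0.1307,0],[-0.0706,0,0.139,0]])

```text
clock: 18.8
position: [0.5288, -0.1055, 0.0844]
eef_rot: [[0.222, 0.975, -0.002], [0.975, -0.222, -0.0], [-0.001, -0.001, -1.0]]
ft_force: [-8.7, 0.0, 11.5]
opening: 0.676
gripper_force: 65.7
```

Emit:
step_arm(moves=[[-0.0004,0,0.004,0],[-0.0006,0,0.0075,0],[-0.0007,0,0.0105,0],[-0.0007,0,0.0125,0],[-0.0007,0,0.0125,0],[-0.0007,0,0.0125,0]])

```text
clock: 19.4
position: [0.5289, -0.1061, 0.0758]
eef_rot: [[0.221, 0.975, 0.0], [0.975, -0.221, -0.001], [-0.001, 0.001, -1.0]]
ft_force: [-17.5, 1.4, 37.1]
opening: 0.673
gripper_force: 68.0
```

```bash
python3 - <<'E'
from h import *
o=get_obs(); print(o['position'],o['ft_force'],o['opening'],o['gripper_force'])
P=np.array([.5842,.1358]); d=np.array([.218,.976]); piv=P-.0374*d
r=(np.array(o['position'][:2])-piv)@d; print('L',.179-np.arctan2(r,o['position'][2]+.0214-.088))
f=save('side','s11')
for s,c in red(f): 
    if 300<c[0]<420: print(s,c.round(1),pt(f,*c).round(3))
E
```

```text
[ 0.52885011 -0.1061491   0.07580911] [-17.46340107   1.42601814  37.14314914] 0.6726740385303512 67.99208804033697
L 1.7061385943713598
[385 152   7   7  19] [387.8 154.8] [0.836 0.458 0.012]
[325 158   5   3  12] [327.2 159.1] [0.579 0.395 0.069]
[335 170   3   9  27] [336. 174.] [0.564 0.218 0.126]
[393 209  17  25 292] [401.2 222.4] [0.724 0.026 0.05 ]
[330 341   8   7  41] [333.3 344.4] [ 0.405 -0.371  0.063]
```

Emit:
step_arm(moves=[[0.0016,0,-0.0208,0],[0.0049,0,-0.0394,0],[0.0099,0,-0.0577,0],[0.0164,0,-0.0754,0],[0.0246,0,-0.0925,0],[0.0342,0,-0.1088,0],[0.0453,0,-0.1241,0],[0.0577,0,-0.1384,0],[0.0713,0,-0.1515,0],[0.0861,0,-0.1634,0]])

```text
clock: 20.45
position: [0.548, -0.0218, 0.2361]
eef_rot: [[0.222, 0.975, -0.001], [0.975, -0.222, -0.001], [-0.001, -0.0, -1.0]]
ft_force: [-1.6, 0.0, -0.5]
opening: 0.671
gripper_force: 64.8
```

Emit:
step_arm(moves=[[0.0158,0,-0.0104,0],[0.0324,0,-0.0194,0],[0.0498,0,-0.0269,0],[0.0678,0,-0.0328,0],[0.0862,0,-0.037,0],[0.1049,0,-0.0396,0],[0.1238,0,-0.0405,0],[0.1427,0,-0.0396,0],[0.1615,0,-0.0371,0],[0.1615,0,-0.0371,0]])

```text
clock: 21.45
position: [0.5846, 0.1363, 0.2728]
eef_rot: [[0.22, 0.976, 0.001], [0.976, -0.22, -0.002], [-0.002, 0.002, -1.0]]
ft_force: [-3.1, -3.6, 4.7]
opening: 0.677
gripper_force: 65.3
```

```bash
python3 - <<'E'
from h import *
o=get_obs(); print(o['position'],o['ft_force'],o['opening'],o['gripper_force'])
f=save('side','s12')
for s,c in red(f): 
    if 300<c[0]<420: print(s,c.round(1),pt(f,*c).round(3),onz(f,*c,.083).round(4))
print(proj(f,[.5575,.0165,.0835]),proj(f,[.5575,.0165,.0920]))
E
```

```text
[0.58458136 0.13634856 0.27276582] [-3.10889599 -3.5654424   4.7446877 ] 0.6774302747471318 65.26867493055761
[385 152   7   7  19] [387.8 154.8] [0.836 0.457 0.013] [0.793  0.3538 0.083 ]
[325 158   5   3  13] [327.3 159. ] [0.581 0.4   0.066] [0.5747 0.3749 0.083 ]
[335 170   3   9  26] [336.  174.2] [0.565 0.219 0.124] [0.581  0.2771 0.083 ]
[393 209  17  25 290] [401.2 222.4] [0.727 0.031 0.044] [ 0.707  -0.0112  0.083 ]
[348 223   6   4  21] [350.4 224.4] [0.558 0.02  0.077] [0.556  0.0138 0.083 ]
[330 341   8   7  42] [333.4 344.2] [ 0.405 -0.372  0.064] [ 0.4009 -0.3853  0.083 ]
[350.62123494 223.66283271] [350.74432845 221.47660257]
```

Emit:
step_arm(moves=[[0,0,0,0],[0,0,0,0],[0,0,0,0],[0,0,0,0],[0,0,-0.03,0],[0,0,-0.07,0],[0,0,-0.11,0],[0,0,-0.115,0]], gripper=1)

```text
clock: 22.3
position: [0.5855, 0.1357, 0.3926]
eef_rot: [[0.222, 0.975, 0.01], [0.975, -0.222, 0.001], [0.003, 0.01, -1.0]]
ft_force: [0.7, -0.5, 1.0]
opening: 1.001
gripper_force: 0.0
```

```bash
python3 - <<'E'
from h import *
f=save('wrist','w13'); o=get_obs(); print(o['position'],o['opening'])
for s,c in red(f,15):
    print(s,c.round(1),onz(f,*c,.1375).round(4),pt(f,*c).round(4))
u,v=proj(f,[.5577,.0168,.0835]); print(u,v)
for dv in range(-6,7,2): print(dv,pt(f,u,v+dv).round(4))
T=np.linalg.inv(f['view']); v,u=np.mgrid[150:260,260:390]; z=f['z_map'][150:260,260:390]
P=(np.linalg.inv(f['K'])@np.stack([u.ravel(),v.ravel(),np.ones(u.size)]))*z.ravel(); P=(T[:3,:3]@P).T+T[:3,3]
q=P[(P[:,2]>.27)&(P[:,2]<.32)]; print('handle',cv2.minAreaRect((q[:,:2]*1000).astype(np.float32)))
go(.568,.2278,.388,42)
E
```

```text
[0.58518897 0.13567601 0.39059677] 1.0007655607009098
[161   6  14  15 171] [167.6  13.1] [0.4637 0.338  0.1375] [0.4404 0.361  0.0691]
[183  85  14  13 138] [189.9  91.2] [0.4608 0.2563 0.1375] [0.4364 0.2655 0.0675]
[282  91  11  11  92] [286.4  96.1] [0.5682 0.2265 0.1375] [0.5683 0.2265 0.1377]
[403 174  37  35 991] [421.2 190.9] [0.706  0.0783 0.1375] [0.7278 0.0527 0.0562]
[626 220  14  27 279] [633.7 233.3] [ 0.9732 -0.0422  0.1375] [ 0.9494 -0.0266  0.1628]
[313 238  11  11  94] [317.7 243.1] [0.5625 0.0384 0.1375] [0.5578 0.0175 0.0872]
[211 249   9   8  49] [214.7 252.8] [0.426  0.0557 0.1375] [0.3744 0.0116 0.0191]
317.71250624461555 242.54690223372975
-6 [0.5593 0.0235 0.0767]
-4 [0.5592 0.0232 0.0837]
-2 [0.5584 0.0199 0.0835]
0 [0.5578 0.0173 0.0847]
2 [0.5571 0.0144 0.0852]
4 [0.5563 0.0105 0.0836]
6 [0.5558 0.0084 0.086 ]
handle ((584.7265625, 135.7376251220703), (22.476675033569336, 59.575355529785156), 77.18292236328125)
at [0.5852 0.1357 0.3906] yang -12.81 clock 22.35 -> shift [ 0.086  -0.0372  0.0026] yaw -54.81
```

Emit:
step_arm(moves=[[0.03,-0.012,0,-8],[0.06,-0.025,0,-16],[0.086,-0.037,0,-24],[0.086,-0.037,0,-32],[0.086,-0.037,0,-40],[0.086,-0.037,0,-48],[0.086,-0.037,0,-56],[0.086,-0.037,0,-64],[0.086,-0.037,0,-72],[0.086,-0.037,0,-72]], gripper=0.45)

```text
clock: 23.35
position: [0.5671, 0.2276, 0.3852]
eef_rot: [[-0.86, 0.511, -0.002], [0.511, 0.86, -0.001], [0.002, -0.002, -1.0]]
ft_force: [-0.3, 0.2, -0.3]
opening: 0.447
gripper_force: 0.0
```

Emit:
step_arm(moves=[[0,0,0.04,0],[0,0,0.09,0],[0,0,0.14,0],[0,0,0.18,0],[0,0,0.21,0],[0,0,0.21,0],[0,0,0.21,0]])

```text
clock: 24.05
position: [0.5674, 0.2277, 0.177]
eef_rot: [[-0.858, 0.514, -0.001], [0.514, 0.858, -0.0], [0.0, -0.0, -1.0]]
ft_force: [1.2, -0.2, 1.0]
opening: 0.45
gripper_force: 0.0
```

```bash
python3 - <<'E'
from h import *
f=save('wrist','w14'); o=get_obs(); R=np.array(o['eef_rot']);p=np.array(o['position'])
for s,c in red(f,50):
    P=pt(f,*c)
    if P[2]>.12: print(s,c.round(1),P.round(4),onz(f,*c,.1375).round(4),(R.T@(onz(f,*c,.1375)-p)).round(4))
go(.568,.2275,.109,59)
E
```

```text
[313 209  18  32 473] [321.3 224.9] [0.5643 0.2292 0.1351] [0.5636 0.2297 0.1375] [ 0.0049 -0.0009  0.0408]
at [0.5681 0.2279 0.1783] yang 59.11 clock 24.1 -> shift [ 0.     -0.0005  0.0693] yaw 0.11
```

Emit:
step_arm(moves=[[0,-0.0005,0.03,0],[0,-0.0005,0.055,0],[0,-0.0005,0.069,0],[0,-0.0005,0.069,0],[0,-0.0005,0.069,0]])

```text
clock: 24.6
position: [0.5683, 0.2276, 0.1099]
eef_rot: [[-0.859, 0.513, 0.003], [0.513, 0.859, 0.001], [-0.002, 0.002, -1.0]]
ft_force: [-0.4, 0.6, 0.3]
opening: 0.445
gripper_force: 0.0
```

Emit:
step_arm(moves=[[0,0,0,0],[0,0,0,0],[0,0,0,0],[0,0,0,0],[0,0,0,0]], gripper=0, newtons=25)

```text
clock: 25.1
position: [0.5679, 0.2276, 0.1094]
eef_rot: [[-0.859, 0.512, 0.003], [0.512, 0.859, 0.001], [-0.002, 0.002, -1.0]]
ft_force: [-0.8, 0.7, 7.2]
opening: 0.127
gripper_force: 26.4
```

Emit:
step_arm(moves=[[-0.0003,0.0047,0,7.2],[-0.0012,0.0094,0,14.3],[-0.0027,0.0139,0,21.5],[-0.0047,0.0182,0,28.6],[-0.0072,0.0222,0,35.8],[-0.0102,0.0259,0,43],[-0.0136,0.0292,0,50.1],[-0.0175,0.032,0,57.3],[-0.0216,0.0343,0,64.5],[-0.026,0.0361,0,71.6]])

```text
clock: 26.1
position: [0.6087, 0.2466, 0.1096]
eef_rot: [[0.219, 0.976, 0.003], [0.976, -0.219, 0.003], [0.003, 0.002, -1.0]]
ft_force: [-0.4, 3.8, 5.6]
opening: 0.125
gripper_force: 26.3
```

Emit:
step_arm(moves=[[0,0,0,0],[0,0,0,0]])

```text
clock: 26.3
position: [0.6089, 0.2466, 0.1096]
eef_rot: [[0.215, 0.977, 0.004], [0.977, -0.215, 0.003], [0.004, 0.003, -1.0]]
ft_force: [1.0, 4.4, 6.4]
opening: 0.124
gripper_force: 26.1
```

Emit:
step_arm(moves=[[0,0,0,0],[0,0,0,0],[0,0,0,0],[0,0,-0.03,0],[0,0,-0.07,0],[0,0,-0.12,0],[0,0,-0.17,0],[0,0,-0.22,0],[0,0,-0.24,0],[0,0,-0.24,0]], gripper=0.62)

```text
clock: 27.3
position: [0.6088, 0.245, 0.3521]
eef_rot: [[0.215, 0.977, 0.007], [0.977, -0.215, 0.002], [0.003, 0.007, -1.0]]
ft_force: [0.4, -0.6, 0.1]
opening: 0.621
gripper_force: 0.0
```

```bash
python3 - <<'E'
from h import *
f=save('wrist','w15')
for s,c in red(f,15):
    P=pt(f,*c)
    if P[2]>.12: print(s,c.round(1),P.round(4),onz(f,*c,.1375).round(4))
go(.5571,.0185,.35,15)
E
```

```text
[314 166  10  13  98] [318.5 171.9] [0.609  0.2481 0.1386] [0.609  0.2479 0.1375]
[633 323   7  20  95] [636.8 332.6] [ 0.9488 -0.0282  0.158 ] [ 0.9686 -0.049   0.1375]
at [0.6082 0.2449 0.349 ] yang -12.41 clock 27.35 -> shift [-0.2321 -0.0013 -0.0013] yaw -27.41
```

Emit:
step_arm(moves=[[0,0,0,8.5],[-0.03,0,0,17],[-0.07,0,0,25.5],[-0.11,0,0,34],[-0.15,0,0,42.5],[-0.19,0,0,51],[-0.232,0,0,59.5],[-0.232,0,0,68],[-0.232,0,0,76.5],[-0.232,0,0,85]])

```text
clock: 28.35
position: [0.5572, 0.0177, 0.3454]
eef_rot: [[0.991, -0.136, -0.004], [-0.136, -0.991, 0.0], [-0.004, 0.0, -1.0]]
ft_force: [1.7, 0.5, -1.0]
opening: 0.62
gripper_force: 0.0
```

Emit:
step_arm(moves=[[0,0,0,8.5],[0,0,0,17],[0,0,0,25.5],[0,0,0,34],[0,0,0,42.5],[0,0,0,51],[0,0,0,59.5],[0,0,0,67.5],[0,0,0.02,67.5],[0,0,0.02,67.5]])

```text
clock: 29.35
position: [0.5563, 0.0184, 0.3234]
eef_rot: [[0.261, -0.965, -0.009], [-0.965, -0.261, 0.001], [-0.003, 0.008, -1.0]]
ft_force: [0.1, -0.9, -0.9]
opening: 0.623
gripper_force: 0.0
```

```bash
python3 - <<'E'
from h import *
f=save('wrist','w16')
for s,c in red(f,15):
    P=pt(f,*c)
    if .05<P[2]<.1: print(s,c.round(1),P.round(4),onz(f,*c,.0835).round(4))
go(.5571,.019,.0358,15)
E
```

```text
[ 158  127   49   42 1592] [182.6 147.8] [0.7249 0.0383 0.0576] [0.7155 0.0327 0.0835]
[312 161  13   9  24] [319.5 164.2] [0.5566 0.0099 0.0834] [0.5567 0.0099 0.0835]
[348 344  12  10  97] [353.3 348.8] [0.4366 0.2636 0.0672] [0.4422 0.2508 0.0835]
at [0.5569 0.0184 0.325 ] yang -164.88 clock 29.4 -> shift [ 1.000e-04 -2.100e-03  2.892e-01] yaw 0.12
```

Emit:
step_arm(moves=[[0,0,0.05,0],[0,0,0.1,0],[0,0,0.15,0],[0,0,0.19,0],[0,0,0.215,0],[0,0,0.215,0],[0,0,0.215,0]])

```text
clock: 30.1
position: [0.5585, 0.0183, 0.1134]
eef_rot: [[0.261, -0.965, -0.0], [-0.965, -0.261, -0.0], [0.0, 0.0, -1.0]]
ft_force: [0.1, 0.3, 0.8]
opening: 0.619
gripper_force: 0.0
```

```bash
python3 - <<'E'
from h import *
f=save('wrist','w17')
for s,c in red(f,30):
    P=pt(f,*c)
    if .05<P[2]<.1: print(s,c.round(1),P.round(4),onz(f,*c,.0835).round(4))
print(np.round(get_obs()['eef_rot'],4).tolist()); go(.5571,.019,.0358,15)
E
```

```text
[   0  144  122   79 7184] [ 63.1 185.6] [0.7225 0.0372 0.054 ] [0.7013 0.0244 0.0835]
[[0.2607, -0.9654, 0.0024], [-0.9654, -0.2607, -0.0003], [0.0009, -0.0022, -1.0]]
at [0.5591 0.0183 0.1144] yang -164.89 clock 30.15 -> shift [-0.0013  0.0019  0.0785] yaw 0.11
```

```bash
python3 - <<'E'
from h import *
f=load('wrist17') if 0 else load('w17')
hsv=cv2.cvtColor(f['frame'],cv2.COLOR_RGB2HSV)
m=(((hsv[...,0]<12)|(hsv[...,0]>168))&(hsv[...,1]>100)&(hsv[...,2]>25)).astype(np.uint8); m[:,:200]=0; m[:,440:]=0
k,l,s,c=cv2.connectedComponentsWithStats(m)
for i in range(1,k):
    if s[i,4]>40: print(s[i],c[i].round(1),pt(f,*c[i]).round(4),onz(f,*c[i],.0835).round(4))
print(proj(f,[.5575,.0165,.0835])); p=np.array(get_obs()['position']);print(p)
E
```

```text
[307 220  31  31 743] [321.9 234.9] [0.5576 0.0155 0.0831] [0.5576 0.0154 0.0835]
[321.54311363 236.78026698]
[0.55913532 0.0182522  0.11435455]
```

Emit:
step_arm(moves=[[0.0004,0.001,0.02,0],[0.0004,0.001,0.04,0],[0.0004,0.001,0.06,0],[0.0004,0.001,0.073,0],[0.0004,0.001,0.078,0],[0.0004,0.001,0.078,0],[0.0004,0.001,0.078,0]])

```text
clock: 30.85
position: [0.558, 0.0176, 0.0359]
eef_rot: [[0.261, -0.965, 0.002], [-0.965, -0.261, -0.0], [0.001, -0.002, -1.0]]
ft_force: [0.4, 0.3, -0.6]
opening: 0.617
gripper_force: 0.0
```

Emit:
step_arm(moves=[[0,0,0,0],[0,0,0,0],[0,0,0,0],[0,0,0,0],[0,0,0,0]], gripper=0.2, newtons=30)

```text
clock: 31.35
position: [0.5579, 0.0177, 0.0359]
eef_rot: [[0.261, -0.965, 0.002], [-0.965, -0.261, -0.0], [0.001, -0.002, -1.0]]
ft_force: [0.2, 0.2, 6.1]
opening: 0.411
gripper_force: 29.8
```

Emit:
step_arm(moves=[[0,0,-0.01,0],[0,0,-0.03,0],[0,0,-0.06,0],[0,0,-0.1,0],[0,0,-0.15,0],[0,0,-0.2,0],[0,0,-0.25,0],[0,0,-0.3,0],[0,0,-0.33,0],[0,0,-0.33,0]])

```text
clock: 32.35
position: [0.5582, 0.0177, 0.3707]
eef_rot: [[0.261, -0.965, 0.01], [-0.965, -0.261, -0.001], [0.004, -0.009, -1.0]]
ft_force: [-0.1, -0.2, -0.0]
opening: 0.41
gripper_force: 30.1
```

```bash
python3 - <<'E'
from h import *
s=load('scene0'); w=load('w7')
# tray from wrist w7: bright, large contour
g=cv2.cvtColor(w['frame'],cv2.COLOR_RGB2GRAY)
T=np.linalg.inv(w['view']); v,u=np.mgrid[:170,60:360]; z=w['z_map'][:170,60:360]
P=(np.linalg.inv(w['K'])@np.stack([u.ravel(),v.ravel(),np.ones(u.size)]))*z.ravel(); P=(T[:3,:3]@P).T+T[:3,3]
q=P[(P[:,2]>.011)&(P[:,2]<.019)&(P[:,1]>.28)]; print(len(q),cv2.minAreaRect((q[:,:2]*1000).astype(np.float32)))
g=load('scene0'); v,u=np.mgrid[245:325,160:245]; z=g['z_map'][245:325,160:245]; T=np.linalg.inv(g['view'])
P=(np.linalg.inv(g['K'])@np.stack([u.ravel(),v.ravel(),np.ones(u.size)]))*z.ravel(); P=(T[:3,:3]@P).T+T[:3,3]
q=P[(P[:,2]>.012)&(P[:,2]<.02)]; print(len(q),cv2.minAreaRect((q[:,:2]*1000).astype(np.float32)))
go(.51,.375,.25); print(np.round(get_obs()['q'],1), get_obs()['ft_force'])
E
```

```text
2214 ((517.9053344726562, 361.09710693359375), (230.81829833984375, 153.0757293701172), 3.3034420013427734)
553 ((573.1656494140625, 330.63507080078125), (344.9105224609375, 228.71934509277344), 3.785827875137329)
at [0.5582 0.0177 0.3707] yang -164.89 clock 32.35 -> shift [-0.358  -0.0455  0.1198] yaw 0
[ -6.   19.4  66.1  -0.   94.  158.8] [-0.05495788 -0.19316308 -0.03833015]
```

Emit:
step_arm(moves=[[-0.03,-0.004,0,0],[-0.07,-0.009,0,-8.5],[-0.11,-0.014,0,-17],[-0.155,-0.02,0,-25.5],[-0.2,-0.025,0,-34],[-0.24,-0.03,0,-42.5],[-0.28,-0.036,0,-51],[-0.32,-0.041,0,-59.5],[-0.358,-0.0455,0.02,-68],[-0.358,-0.0455,0.05,-76.5]])

```text
clock: 33.35
position: [0.5064, 0.3798, 0.3142]
eef_rot: [[0.999, 0.039, 0.001], [0.039, -0.999, 0.002], [0.001, -0.002, -1.0]]
ft_force: [-0.8, -0.0, -1.6]
opening: 0.411
gripper_force: 30.2
```

Emit:
step_arm(moves=[[0,0,0.03,-8.5],[0,0,0.07,-12.5],[0,0,0.1,-12.5],[0,0,0.1,-12.5],[0,0,0.1,-12.5]])

```text
clock: 33.85
position: [0.5078, 0.3751, 0.215]
eef_rot: [[0.97, 0.243, -0.001], [0.243, -0.97, -0.001], [-0.001, 0.0, -1.0]]
ft_force: [0.6, 0.3, -0.2]
opening: 0.409
gripper_force: 30.2
```

```bash
python3 - <<'E'
from h import *
s=load('scene0')
C=np.array([onz(s,u,v,.016) for u,v in [(170.2,267.4),(205,254.3),(237.6,300),(201.5,318.3)]]);print(C.round(3),C.mean(0).round(3))
f=save('wrist','w18'); o=get_obs();R=np.array(o['eef_rot']);p=np.array(o['position']);print(p,o['opening'],o['gripper_force'])
for s_,c in red(f,60): print(s_,c.round(1),pt(f,*c).round(4),(R.T@(pt(f,*c)-p)).round(4))
T=np.linalg.inv(f['view']); v,u=np.mgrid[:400,:640]; z=f['z_map']
P=(np.linalg.inv(f['K'])@np.stack([u.ravel(),v.ravel(),np.ones(u.size)]))*z.ravel(); P=(T[:3,:3]@P).T+T[:3,3]
q=P[(P[:,2]>.012)&(P[:,2]<.019)&(np.hypot(*(P[:,:2]-[.511,.378]).T)<.15)]; print(len(q),cv2.minAreaRect((q[:,:2]*1000).astype(np.float32)))
go(.511,.378,.024,104)
E
```

```text
[[0.621 0.44  0.016]
 [0.623 0.331 0.016]
 [0.4   0.319 0.016]
 [0.39  0.426 0.016]] [0.509 0.379 0.016]
[0.50844627 0.37548109 0.21639428] 0.408955235855388 30.169960856437683
[512 107  44  17 506] [535.8 113.9] [0.6082 0.25   0.1318] [0.066  0.146  0.0847]
[399 272  19  17 199] [408.3 279.7] [0.438  0.2654 0.0667] [-0.0954  0.0897  0.1494]
[ 294  299   54   45 1882] [320.  320.6] [0.5083 0.3747 0.262 ] [-0.0002  0.0007 -0.0456]
[568 344  13   9  93] [574.2 348. ] [0.375  0.0131 0.0193] [-0.218   0.3191  0.1965]
2363 ((518.8790283203125, 335.0655822753906), (229.46241760253906, 202.8011932373047), 2.5613481998443604)
at [0.5084 0.3755 0.2164] yang -75.92 clock 33.9 -> shift [ 0.0027 -0.0017  0.1924] yaw 0.08
```

Emit:
step_arm(moves=[[0.001,-0.002,0.04,0],[0.001,-0.002,0.08,0],[0.001,-0.002,0.12,0],[0.001,-0.002,0.15,0],[0.001,-0.002,0.17,0],[0.001,-0.002,0.18,0],[0.001,-0.002,0.187,0],[0.001,-0.002,0.19,0],[0.001,-0.002,0.19,0]])

```text
clock: 34.8
position: [0.509, 0.3777, 0.0258]
eef_rot: [[0.97, 0.244, 0.002], [0.244, -0.97, 0.001], [0.002, -0.0, -1.0]]
ft_force: [0.2, -0.8, -0.7]
opening: 0.407
gripper_force: 30.2
```

Emit:
step_arm(moves=[[0,0,0.001,0],[0,0,0.002,0],[0,0,0.0028,0],[0,0,0.0028,0]])

```text
clock: 35.2
position: [0.5087, 0.3776, 0.0229]
eef_rot: [[0.97, 0.244, 0.001], [0.244, -0.97, 0.001], [0.001, -0.0, -1.0]]
ft_force: [-1.7, -0.2, 5.0]
opening: 0.413
gripper_force: 30.7
```

Contact shows as 5 N. I'm releasing the vial and rising.

Emit:
step_arm(moves=[[0,0,0,0],[0,0,0,0],[0,0,0,0],[0,0,0,0],[0,0,-0.02,0],[0,0,-0.06,0],[0,0,-0.11,0],[0,0,-0.16,0],[0,0,-0.2,0],[0,0,-0.2,0]], gripper=0.65)

```text
clock: 36.2
position: [0.5108, 0.3789, 0.2293]
eef_rot: [[0.97, 0.244, 0.011], [0.244, -0.97, 0.006], [0.012, -0.003, -1.0]]
ft_force: [0.5, -0.2, -0.1]
opening: 0.65
gripper_force: 0.0
```

```bash
python3 - <<'E'
from h import *
o=get_obs();print(o['position'],o['ft_force'])
for n in ['wrist','side','scene']:
    f=save(n,n+'20'); print(n)
    for s,c in red(f,5):
        P=pt(f,*c)
        if .35<P[0]<.65 and P[1]>-.05: print(s,c.round(1),P.round(4))
f=load('wrist20'); T=np.linalg.inv(f['view']); v,u=np.mgrid[:400,:640]; z=f['z_map']
P=(np.linalg.inv(f['K'])@np.stack([u.ravel(),v.ravel(),np.ones(u.size)]))*z.ravel(); P=(T[:3,:3]@P).T+T[:3,3]
q=P[(P[:,2]>.055)&(P[:,2]<.08)&(np.hypot(*(P[:,:2]-[.509,.378]).T)<.03)]; print(len(q),q.mean(0),q[:,2].max())
f=load('scene20'); print('handle zone', pt(f,*proj(f,[.5842,.1358,.305])).round(3))
E
```

```text
[0.51077871 0.37887665 0.2293078 ] [ 0.53182472 -0.24915671 -0.0828136 ]
wrist
[313 107   4  10  10] [314.2 111.5] [0.5774 0.4007 0.0706]
[505 114  39  17 388] [527.7 120.8] [0.6083 0.2508 0.1348]
[312 249  17  17 227] [319.8 257. ] [0.4413 0.3613 0.0711]
[565 343  12   9  82] [570.3 346.5] [0.3751 0.0121 0.0187]
side
[325 158   5   3  13] [327.3 159. ] [0.5799 0.395  0.0696]
[307 163   5   3  10] [308.7 164.3] [0.5083 0.3799 0.067 ]
[345 164   4  11  35] [346.4 168.7] [0.6043 0.2366 0.1285]
[289 167   5   4  14] [290.7 168.8] [0.4416 0.3696 0.0646]
[293 185   4   3  10] [294.5 186. ] [0.4354 0.2674 0.0636]
[289 250   4   3  10] [290.5 250.8] [0.3737 0.0176 0.0107]
scene
[227 217   5  11  37] [228.7 221.7] [0.6003 0.2499 0.1277]
[184 255   7   5  27] [186.6 257.1] [0.5836 0.3944 0.0657]
[199 269   5   4  14] [200.9 270.6] [0.5052 0.3787 0.0697]
[245 270   7   5  27] [248.  271.9] [0.438  0.2665 0.0643]
[212 282   6   5  22] [214.9 283.8] [0.4405 0.363  0.0666]
485 [0.51137373 0.37698002 0.06604979] 0.07289813024208602
handle zone [0.12  0.346 0.602]
```

```bash
python3 -c "
from bench import *
print(job_done())"
```

```text
the job is handed in; nothing more can be done
None
```

The job is handed in at about 36 s: the vial is closed and standing upright in the tray between the two finished vials, and the lever is up with the catch shut. I viewed 11 pictures, one over the limit of 10.

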